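Pull-test two spring clips and reject the weak one

TASK

One of the two spring clips in the pull tester has gone weak. Tug the strip of each clip straight out, away from its clip and level: pull to about 11 N and keep that up for half a second, never more than 15 N; the good clip holds its strip, while the weak one lets its strip slide out long before. Lay the slipped strip down on the table, clear of the tester, stand the weak clip upright in the grey tray, and leave the good clip in the tester with its strip still in its jaws and the things nearby where they are.

Things in the scene. Friction and masses are not known exactly. Their poses are not given: they have to be found in the camera images.
- sled: pull tester fixed on the table: base 125 (x) x 200 (y) x 8 mm and on it a sprung aluminium carriage with a pocket at y = +60 and one at y = -60 mm, floors 18 mm above the table. Origin at the middle of the underside; strips are pulled along its -x. Two lip posts before each pocket, 33 to 43 mm in -x of its middle, reach 44 mm above the table.
- gauge (a joint): slide of the tester's carriage along the sled's -x under a pull, m; 0 at rest, spring 4 N per mm (11 N is 2.75 mm), stop at 7 mm; it slides back when let go. This reading is about as noisy as its travel: the force felt is the better guide.
- clip_a_grip (a point): spring clip: black base 60 x 44 x 8 mm, two steel jaws towards -x, behind them a block 24 (x) x 22 (y) mm rising to 52 mm, to pinch across y and lift by. The point is this block's centre, 38 mm above the clip's underside, 18 mm in +x of the base's middle; z up. 0.25 kg. Loose in a pocket of the sled with 3 mm of play either way in x, so it holds against a pull in -x and lifts straight out.
- clip_b_grip (a point): spring clip: black base 60 x 44 x 8 mm, two steel jaws towards -x, behind them a block 24 (x) x 22 (y) mm rising to 52 mm, to pinch across y and lift by. The point is this block's centre, 38 mm above the clip's underside, 18 mm in +x of the base's middle; z up. 0.25 kg. It looks like clip_a; either can be in either pocket, x and y axes as the sled's.
- strip_a_tab (a point): test strip, blade in the jaws of clip_a: wooden tab 24 (x) x 10 (y) x 22 (z) mm to pinch across y, steel blade 4 mm thick, 16 mm high. The point is the tab's centre, 37 mm above the table; the blade runs in +x, its end 84 mm from the point, the last 24 mm between the jaws. 0.04 kg. The good clip holds beyond 18 N; the weak one slips at 2 to 7 N.
- strip_b_tab (a point): test strip, blade in the jaws of clip_b: wooden tab 24 (x) x 10 (y) x 22 (z) mm to pinch across y, steel blade 4 mm thick, 16 mm high. The point is the tab's centre, 37 mm above the table; the blade runs in +x, its end 84 mm from the point, the last 24 mm between the jaws. 0.04 kg. Like strip_a.
- tray: grey open tray, 130 (x) x 150 (y) x 35 mm, walls and floor about 4 mm, loose on the table, 0.6 kg; origin at the centre of its underside.
- wax_tin: round wax tin, 71 mm across, 25 mm high; loose, to be left alone; origin at the centre of its underside
- tape_measure: yellow tape measure, 35 x 87 x 64 mm; loose, to be left alone; origin at the centre of its underside
- spring_clamp: orange spring clamp lying flat, 66 x 104 x 16 mm; loose, to be left alone; origin at the centre of its underside
Not all that is in view belongs to the job. Leave any turquoise or yellow look-alike of the part that bears strip_b_tab alone.

How it is judged:
By the outcome, as a careful person would: the job done as asked, in the order asked, and still so for the second after the job is handed in, with the robot touching nothing.
It also fails if it takes over 69 s, if anything falls off the work surface, if the arm or the gripper's body presses on something with over 40 N, if the wrist force passes 120 N, or if a joint passes its speed limit or range.

ROBOT

A 6-joint arm with a two-finger parallel gripper is mounted at the origin on a cart in front of the work surface, level with it; the furniture and walls round the work are solid. World frame = base frame: x ahead of the robot, y to its left, z up, the work surface at z = 0. Lengths are in m, angles in degrees, forces in N, time in s.
With the tool pointing down it reaches from about 0.375 to 0.75 m from the base axis. Payload 9 kg.
Tool frame: the origin (TCP) lies between the finger pads; the fingertips stand 8 mm ahead of it and the grasp point (between the pads) lies 11 mm behind it (bot.nose_length is the distance from the TCP to the fingertips, in m); z points along the fingers, y is the line along which they close (so a half turn about z gives the same grasp; the last joint's range is limited). The gripper opens to 85 mm and grips with 20 to 120 N. Pads are 22 mm wide; open, the fingers measure 114 mm over their backs; the gripper's body (76 mm by 85 mm) begins 54 mm behind the grasp point. The pads swing forward as they close: fully open they stand 13 mm farther back than shut.
Start: joints at [50.896, 5.964, 5.575, 89.605, 0, 77.527], TCP at [0.269, 0.536, 0.239] pointing down, gripper open.
Joint ranges: [-171.21, 171.21], [-48.23, 106.86], [-62.78, 66.21], [-105.2, 120.99], [-86.42, 89.51], [-180, 180]. Speed limits (degrees/s): [127.2, 127.2, 147.25, 180, 180, 180].

INTERFACE

Orientations are given as a 3x3 rotation matrix whose columns are the frame's x, y, z axes.
In Python, from workcell import telemetry, imaging, workorder, bot gives the robot as it stands. The module is installed in compiled form; this text tells all that it offers.
- The arm moves only by the shell command python3 -m inch 'ROWS' [FORCE]. ROWS is a JSON object of lists of equal length, an entry for each row: "translation": the shift along the tool's x, y, z in m, a list of three; "delta_rot": the turn, a rotation vector about the tool's x, y, z in rad, a list of three; "fingers": the closure, from -1 (fully open) to 1 (shut), so that 0 is half open. A call has 1 to 12 rows; each row is the pose to reach, as a shift and turn from the pose commanded when the call began, along the tool's axes at that moment; what a row does not reach only later rows make up. A row lasts 1/8 s, in which the tool goes at most 62.5 mm and 10.7 degrees, less where a joint would pass 70% of its speed; a pose out of reach is approached as far as the arm can. A call with a gripper value outside its range is refused whole. The fingers move at their own pace and stop on an object; FORCE is the grip in N (left out, the last holds). Time passes only in rows, so rows that repeat a pose let the fingers close. It gives the time, the measured TCP pose, the force, the opening and the grip force at its end, in the units of the state.
- telemetry.read_state(): the state, without advancing time (a new reading comes with each control period).
- imaging.grab_frame(name): name is "scene" or "top"; returns a dict with "pixels" (420x560x3 uint8, blue, green, red), "vertical_fov" (degrees; the focal length in pixels is half the picture's height over the tangent of half this angle, whatever the lens; pixels are square), "cx", "cy" (the principal point, pixels), "world_to_cam" (4x4, takes a point from world to camera coordinates). Camera axes: x right, y down, z forward; pixel columns grow to the right and rows downward; lengths in m; the calibration is good to about 2 mm. A picture is of the moment at which its call begins. There is no depth.
- workorder.hand_in(): hands the job in; it is judged then, once.
The state is a dict: "time_s": time; "qpos": joint angles; "qd": joint speeds; "tau": joint torques, N m; "ee_pos": TCP position; "ee_rot": TCP orientation; "wrist_force": force on the tool from outside, world axes, zero at the start; "ft_torque": the same for the moment, N m; "gripper_width": opening from 0.0 (shut) to 1.0 (fully open); "grip_force": force on a finger pad.
Only numpy, scipy, OpenCV 4.12 (cv2) and the standard library are available. Lean on these libraries where they do the work, as an engineer would, in place of code of your own. Each camera call takes 0.05 s, during which the arm holds its last target. There are 200 camera calls.

## Working session

There is one attempt and no reset: what is moved stays moved. The work goes in short steps, Python scripts to look and compute and a shell command to move; the robot and the scene stay as the last step left them, time stands still between calls to the robot, and variables do not carry over. Pictures are saved under pics/ and viewed, at most 10 in all, crops included, and the job is handed in when it is done.

```bash
mkdir -p pics
cat > h.py <<'E'
import numpy as np,cv2
from workcell import telemetry, imaging, workorder, bot
def grab(n):
    f=imaging.grab_frame(n); p=np.array(f["pixels"]); return f,p
def cam(f):
    F=210/np.tan(np.radians(f["vertical_fov"])/2); T=np.array(f["world_to_cam"]); return F,T,f["cx"],f["cy"]
def px(f,X):
    F,T,cx,cy=cam(f); c=T[:3,:3]@np.array(X)+T[:3,3]; return np.array([F*c[0]/c[2]+cx,F*c[1]/c[2]+cy])
def ray(f,u,v,z):
    F,T,cx,cy=cam(f); R=T[:3,:3]; o=-R.T@T[:3,3]; d=R.T@np.array([(u-cx)/F,(v-cy)/F,1]); return o+d*(z-o[2])/d[2]
E
python3 - <<'E'
from h import *
for n in("scene","top"):
    f,p=grab(n); cv2.imwrite(f"pics/{n}0.png",p)
    F,T,cx,cy=cam(f); print(n,F,cx,cy,(-T[:3,:3].T@T[:3,3]).round(3),T[:3,:3].round(3).tolist())
s=telemetry.read_state(); print(s)
E
```

```text
scene 418.14669107014186 279.2887983127881 204.03703271678464 [-0.018  0.473  0.717] [[-0.543, -0.84, -0.003], [-0.542, 0.353, -0.763], [0.642, -0.412, -0.647]]
top 422.9324511806869 283.95549997447887 214.12652587061643 [0.374 0.055 1.323] [[-0.016, -1.0, -0.01], [-0.982, 0.017, -0.189], [0.19, 0.007, -0.982]]
{'time_s': 0.1, 'qpos': array([5.08962050e+01, 5.99635872e+00, 5.53193582e+00, 8.96063047e+01,
       7.36141567e-04, 7.75292066e+01]), 'qd': array([0.00762649, 0.00913415, 0.13604118, 0.0123124 , 0.06159248,
       0.02319507]), 'tau': array([ 6.77811331e-03, -5.58210111e+01,  5.04716384e+01,  1.31114680e-02,
       -3.23776849e-04, -2.36403656e-05]), 'ee_pos': array([0.26873626, 0.53611827, 0.23859227]), 'ee_rot': array([[-8.93896072e-01,  4.48273567e-01, -7.88558071e-04],
       [ 4.48274174e-01,  8.93895611e-01, -9.49818899e-04],
       [ 2.79109892e-04, -1.20252960e-03, -9.99999238e-01]]), 'wrist_force': array([-1.24556647,  0.42684054, -0.52933988]), 'ft_torque': array([ 0.03011487, -0.01758599,  0.02334707]), 'grip_force': 0.0, 'gripper_width': 0.9995855104766046}
```

View pics/scene0.png

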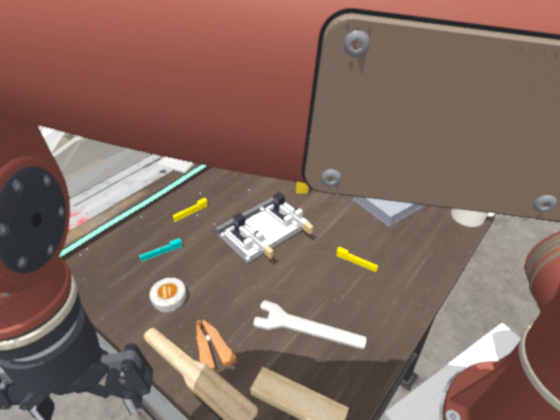

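View pics/top0.png

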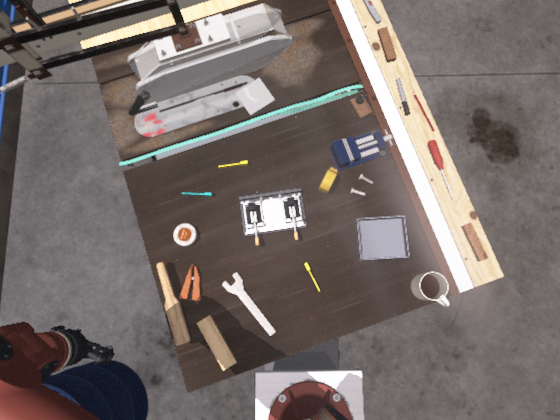

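The scene view shows the sled at about (265,228), with tabs at (267,252) and (307,226). The top view shows:
- **Sled:** about (272,213), tabs at (257,241) and (296,236).
- **Tray:** (383,238).
- **Things that could be mistaken for the strips:** yellow look-alikes at (233,164) and (313,277), and a turquoise one at (196,194). They lie loose on the table. I choose the two wooden tabs at the sled, and a close crop will check that.

Run:
```python
from h import *
p=cv2.imread("pics/top0.png");q=cv2.imread("pics/scene0.png")
a=cv2.resize(p[175:260,225:320],None,fx=6,fy=6,interpolation=cv2.INTER_CUBIC)
b=cv2.resize(q[185:265,210:320],None,fx=5,fy=5,interpolation=cv2.INTER_CUBIC)
cv2.imwrite("pics/c1.png",a);cv2.imwrite("pics/c2.png",b)
f,_=grab("top")
hsv=cv2.cvtColor(p,cv2.COLOR_BGR2HSV)
m=cv2.inRange(hsv,(8,60,130),(25,200,255)); m[:225]=0;m[250:]=0;m[:,:245]=0;m[:,310:]=0
n,l,st,c=cv2.connectedComponentsWithStats(m)
for i in range(1,n):
    if st[i,4]>8: print("tab",st[i],c[i].round(1),ray(f,*c[i],0.046).round(4))
# tray rim
for uv in[(358,217),(407,215),(410,257),(360,261)]: print("tray",ray(f,*uv,0.035).round(3))
for uv in[(233,164),(313,277),(196,194),(184,234),(328,180),(191,284),(248,303)]: print(uv,ray(f,*uv,0.01).round(3))
```

```text
tab [294 232   5   8  33] [295.7 235.6] [0.5532 0.0291 0.046 ]
tab [255 238   4   8  31] [256.5 241.4] [0.5375 0.1487 0.046 ]
tray [ 0.609 -0.165  0.035]
tray [ 0.613 -0.316  0.035]
tray [ 0.483 -0.316  0.035]
tray [ 0.474 -0.164  0.035]
(233, 164) [0.796 0.227 0.01 ]
(313, 277) [ 0.429 -0.022  0.01 ]
(196, 194) [0.698 0.344 0.01 ]
(184, 234) [0.569 0.379 0.01 ]
(328, 180) [ 0.736 -0.079  0.01 ]
(191, 284) [0.414 0.353 0.01 ]
(248, 303) [0.354 0.178 0.01 ]
```

View pics/c1.png

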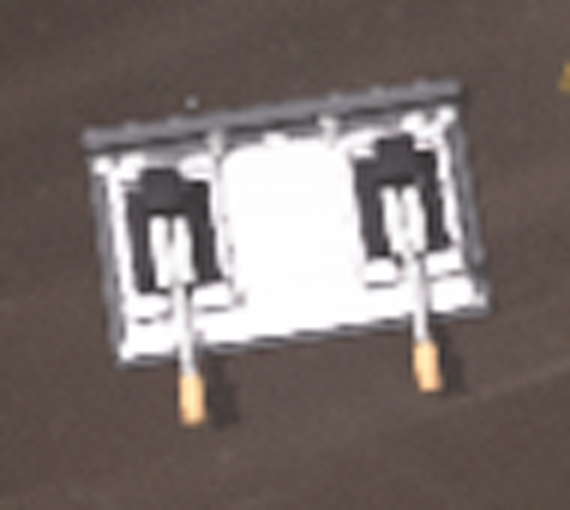

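View pics/c2.png

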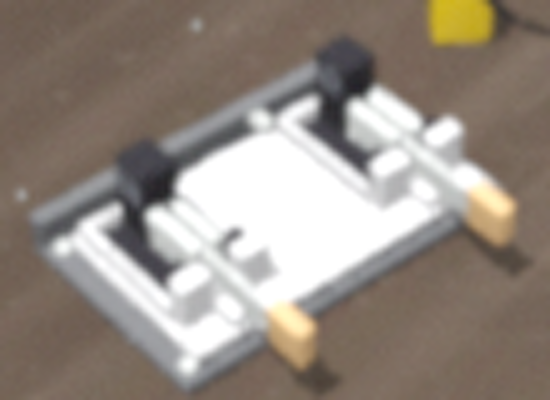

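The crops confirm the choice: two wooden tabs sit on blades in the jaws of both clips, at crop pixels (192,400) and (428,365) in the top view and (293,335) and (492,213) in the scene view. They are 120.6 mm apart, against an expected 120. Next I refine the yaw and heights.

```bash
cat >> h.py <<'E'
def tri(f,a,g,b):
    A=[]
    for h,(u,v) in((f,a),(g,b)):
        F,T,cx,cy=cam(h); P=np.array([[F,0,cx],[0,F,cy],[0,0,1]])@T[:3]
        A+= [u*P[2]-P[0],v*P[2]-P[1]]
    w=np.linalg.svd(np.array(A))[2][-1]; return w[:3]/w[3]
def shift(t,yaw=None):
    s=telemetry.read_state(); R=np.array(s["ee_rot"]); d=R.T@(np.array(t)-s["ee_pos"]); r=None
    if yaw is not None:
        from scipy.spatial.transform import Rotation as Q
        c,n=np.cos(yaw),np.sin(yaw); W=np.array([[-c,-n,0],[-n,c,0],[0,0,-1.]])
        r=Q.from_matrix(R.T@W).as_rotvec().round(4)
    return d.round(4),r
E
python3 - <<'E'
from h import *
f,p=grab("top");g,q=grab("scene")
def tabs(p,box):
    m=cv2.inRange(cv2.cvtColor(p,cv2.COLOR_BGR2HSV),(8,60,130),(25,200,255)); k=np.zeros_like(m);x0,y0,x1,y1=box;k[y0:y1,x0:x1]=m[y0:y1,x0:x1]
    n,l,st,c=cv2.connectedComponentsWithStats(k); return sorted([tuple(c[i]) for i in range(1,n) if st[i,4]>12])
a=tabs(p,(245,225,310,250));b=tabs(q,(250,205,320,265));print(a,b)
L=tri(f,a[0],g,b[0]);R=tri(f,a[1],g,b[1]);print(L,R)
d=L-R;print("yaw tabs",np.degrees(np.arctan2(-d[0],d[1])),np.linalg.norm(d))
C=lambda x,y:(225+(x+.5)/6-.5,175+(y+.5)/6-.5)
e=lambda A,B,z:(lambda d:np.degrees(np.arctan2(-d[0],d[1])))(ray(f,*C(*A),z)-ray(f,*C(*B),z))
print("yaw front",e((122,362),(488,305),.008),"back",e((88,145),(460,98),.02))
for A in((160,185),(397,155)):print("block",ray(f,*C(*A),.07))
for A in((122,362),(488,305)):print("corner",ray(f,*C(*A),.008))
y=np.radians(7.8)
print(shift([L[0],L[1],.12],y))
E
```

```text
[(np.float64(256.5), np.float64(241.5)), (np.float64(295.6969696969697), np.float64(235.57575757575756))] [(np.float64(268.5263157894737), np.float64(251.7157894736842)), (np.float64(308.4795918367347), np.float64(227.66326530612244))]
[0.53727814 0.14778235 0.03361275] [0.55333014 0.02684308 0.03208144]
yaw tabs 7.560551490101632 0.12200949454499521
yaw front 7.965235744600502 back 6.363200266797739
block [0.64438112 0.16239343 0.07      ]
block [0.6577625  0.04236093 0.07      ]
corner [0.56338524 0.18772037 0.008     ]
corner [ 0.59027964 -0.00448938  0.008     ]
(array([-0.4141, -0.2269,  0.119 ]), array([-5.000e-04, -3.000e-04, -6.009e-01]))
```

```bash
python3 -m inch '{"translation":[[-0.04,-0.02,0.0],[-0.08,-0.045,0.01],[-0.125,-0.07,0.02],[-0.17,-0.095,0.03],[-0.215,-0.12,0.045],[-0.26,-0.145,0.06],[-0.305,-0.17,0.075],[-0.345,-0.19,0.09],[-0.38,-0.21,0.105],[-0.414,-0.227,0.119],[-0.414,-0.227,0.119],[-0.414,-0.227,0.119]],"delta_rot":[[0,0,-0.06],[0,0,-0.12],[0,0,-0.18],[0,0,-0.24],[0,0,-0.3],[0,0,-0.36],[0,0,-0.42],[0,0,-0.48],[0,0,-0.54],[0,0,-0.597],[0,0,-0.597],[0,0,-0.597]],"fingers":[-1,-1,-1,-1,-1,-1,-1,-1,-1,-1,-1,-1]}' 60
python3 - <<'E'
from h import *
print(shift([.5375,.148,.026],np.radians(7.6)))
f,p=grab("top");cv2.imwrite("pics/d.png",p);g,q=grab("scene")
a=cv2.resize(p[160:290,200:350],None,fx=3,fy=3);b=cv2.resize(q[130:290,180:340],(390,390))
cv2.imwrite("pics/d.png",np.hstack([a[:390,:400],b]))
E
```

```text
time_s: 1.75
ee_pos: [0.537, 0.1482, 0.1204]
ee_rot: [[-0.991, -0.131, -0.0], [-0.131, 0.991, 0.0], [0.0, 0.0, -1.0]]
wrist_force: [-0.6, -0.3, 0.3]
gripper_width: 0.998
grip_force: 0.0
(array([-0.0005, -0.0003,  0.0944]), array([ 0.0003, -0.0002, -0.0012]))
```

View pics/d.png

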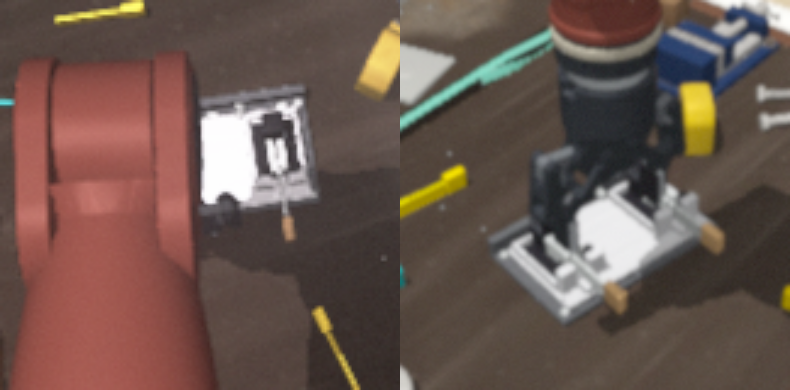

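```bash
python3 -m inch '{"translation":[[0,0,0.03],[0,0,0.06],[0,0,0.08],[0,0,0.094],[0,0,0.094]],"delta_rot":[[0,0,0],[0,0,0],[0,0,0],[0,0,0],[0,0,0]],"fingers":[-1,-0.5,0,0.3,0.3]}' 50;  python3 -m inch '{"translation":[[0,0,0],[0,0,0],[0,0,0],[0,0,0],[0,0,0],[0,0,0]],"delta_rot":[[0,0,0],[0,0,0],[0,0,0],[0,0,0],[0,0,0],[0,0,0]],"fingers":[0.5,0.6,0.7,0.8,1,1]}' 50
```

```text
time_s: 2.48
ee_pos: [0.5367, 0.1481, 0.0257]
ee_rot: [[-0.991, -0.132, -0.001], [-0.132, 0.991, 0.0], [0.001, 0.0, -1.0]]
wrist_force: [-0.3, 1.3, 0.2]
gripper_width: 0.352
grip_force: 0.0
time_s: 3.22
ee_pos: [0.5376, 0.148, 0.0268]
ee_rot: [[-0.991, -0.132, 0.001], [-0.132, 0.991, 0.0], [-0.001, 0.0, -1.0]]
wrist_force: [-0.5, 0.6, 5.3]
gripper_width: 0.104
grip_force: 50.3
```

```bash
python3 -m inch '{"translation":[[0.0005,0,-0.001],[0.001,0,-0.001]],"delta_rot":[[0,0,0],[0,0,0]],"fingers":[1,1]}' | grep -E "pos|force|width"; python3 -m inch '{"translation":[[0.0005,0,0],[0.001,0,0]],"delta_rot":[[0,0,0],[0,0,0]],"fingers":[1,1]}'| grep -E "pos|force"; python3 -m inch '{"translation":[[0.0005,0,0],[0.001,0,0]],"delta_rot":[[0,0,0],[0,0,0]],"fingers":[1,1]}'| grep -E "pos|force"
```

```text
ee_pos: [0.5362, 0.1477, 0.0271]
wrist_force: [1.6, 0.0, 0.1]
gripper_width: 0.106
grip_force: 49.6
ee_pos: [0.5353, 0.1476, 0.0272]
wrist_force: [2.6, -0.7, -0.7]
grip_force: 49.5
ee_pos: [0.5345, 0.1475, 0.0274]
wrist_force: [3.5, 0.7, -0.9]
grip_force: 49.5
```

```bash
for i in 1 2; do python3 -m inch '{"translation":[[0.0005,0,0],[0.001,0,0]],"delta_rot":[[0,0,0],[0,0,0]],"fingers":[1,1]}' | grep -E "pos|wrist"; done; python3 -m inch '{"translation":[[0.0005,0,0],[0.001,0,0]],"delta_rot":[[0,0,0],[0,0,0]],"fingers":[1,1]}'| grep -E "pos|force"
```

```text
ee_pos: [0.5336, 0.1474, 0.0275]
wrist_force: [3.7, 0.6, -0.1]
ee_pos: [0.5324, 0.1472, 0.0274]
wrist_force: [3.4, -0.6, 0.3]
ee_pos: [0.5314, 0.1471, 0.0274]
wrist_force: [3.9, 1.0, -0.4]
grip_force: 49.6
```

```bash
for i in 1 2 3; do python3 -m inch '{"translation":[[0.0005,0,0],[0.001,0,0]],"delta_rot":[[0,0,0],[0,0,0]],"fingers":[1,1]}' | grep -E "pos|wrist"; done; python3 -m inch '{"translation":[[0.0005,0,0],[0.001,0,0]],"delta_rot":[[0,0,0],[0,0,0]],"fingers":[1,1]}'| grep -E "pos|force|width"
```

```text
ee_pos: [0.5303, 0.147, 0.0273]
wrist_force: [4.0, -0.2, -1.0]
ee_pos: [0.5293, 0.1468, 0.0273]
wrist_force: [4.1, 0.7, -0.7]
ee_pos: [0.5283, 0.1467, 0.0273]
wrist_force: [2.9, -0.2, -0.9]
ee_pos: [0.5274, 0.1466, 0.0273]
wrist_force: [4.2, -0.3, 0.7]
gripper_width: 0.106
grip_force: 49.6
```

The left strip has slid 9 mm at a steady 4 N, so the left clip is the weak one. I'll slide the strip most of the way back so it rests securely, tug the other strip, and then come back for this one.

```bash
python3 -m inch '{"translation":[[-0.001,0,0],[-0.002,0,0],[-0.003,0,0],[-0.004,0,0],[-0.005,0,0],[-0.006,0,0],[-0.006,0,0]],"delta_rot":[[0,0,0],[0,0,0],[0,0,0],[0,0,0],[0,0,0],[0,0,0],[0,0,0]],"fingers":[1,1,1,1,1,1,1]}' | grep -E "pos|wrist"; python3 -m inch '{"translation":[[-0.001,0,0],[-0.002,0,0],[-0.003,0,0],[-0.003,0,0]],"delta_rot":[[0,0,0],[0,0,0],[0,0,0],[0,0,0]],"fingers":[1,1,1,1]}' | grep -E "pos|wrist"
```

```text
ee_pos: [0.5334, 0.1474, 0.0272]
wrist_force: [-0.7, 1.3, -0.4]
ee_pos: [0.5361, 0.1478, 0.0272]
wrist_force: [-3.4, -1.0, -0.7]
```

```bash
python3 -m inch '{"translation":[[-0.001,0,0],[-0.002,0,0],[-0.003,0,0],[-0.0025,0,0]],"delta_rot":[[0,0,0],[0,0,0],[0,0,0],[0,0,0]],"fingers":[1,1,1,1]}' | grep -E "pos|wrist"; python3 -m inch '{"translation":[[0,0,0],[0,0,0],[0,0,0],[0,0,0],[0,0,-0.03],[0,0,-0.06],[0,0,-0.08],[0,0,-0.08]],"delta_rot":[[0,0,0],[0,0,0],[0,0,0],[0,0,0],[0,0,0],[0,0,0],[0,0,0],[0,0,0]],"fingers":[0.5,0.2,0.2,0,0,0,0,0]}'
python3 - <<'E'
from h import *
print(shift([.5525,.028,.107],np.radians(7.6)))
g,q=grab("scene")
cv2.imwrite("pics/e.png",cv2.resize(q[180:280,200:330],None,fx=4,fy=4))
E
```

```text
ee_pos: [0.5394, 0.1481, 0.0275]
wrist_force: [-0.7, 0.6, -1.7]
time_s: 8.6
ee_pos: [0.5399, 0.1481, 0.1088]
ee_rot: [[-0.991, -0.132, 0.003], [-0.132, 0.991, 0.0], [-0.003, -0.0, -1.0]]
wrist_force: [0.2, 0.3, -0.6]
gripper_width: 0.498
grip_force: 0.0
(array([ 0.0034, -0.1208,  0.0018]), array([-0.0002,  0.0029, -0.0004]))
```

View pics/e.png

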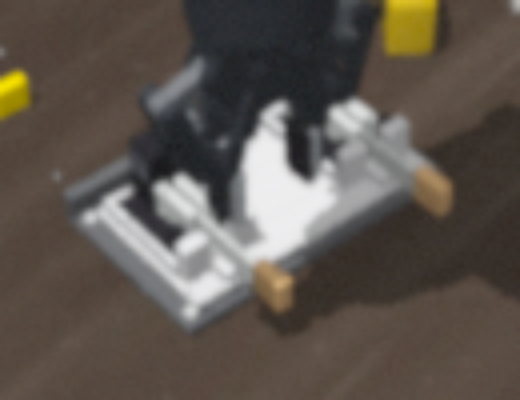

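The crop shows both strips still level in their jaws, with the left tab at (273,285) and the right tab at (433,190). I'm moving to the right tab.

```bash
python3 -m inch '{"translation":[[0.002,-0.04,0],[0.003,-0.08,0],[0.0033,-0.1203,0],[0.0033,-0.1203,0.03],[0.0033,-0.1203,0.06],[0.0033,-0.1203,0.0815],[0.0033,-0.1203,0.0815]],"delta_rot":[[0,0,0],[0,0.003,0],[0,0.003,0],[0,0.003,0],[0,0.003,0],[0,0.003,0],[0,0.003,0]],"fingers":[0,0,0,0,0,0.3,0.3]}'|grep -E "pos|wrist|width";  python3 -m inch '{"translation":[[0,0,0],[0,0,0],[0,0,0],[0,0,0],[0,0,-0.0005],[0,0,-0.001]],"delta_rot":[[0,0,0],[0,0,0],[0,0,0],[0,0,0],[0,0,0],[0,0,0]],"fingers":[0.5,0.6,0.7,0.8,1,1]}' 60
```

```text
ee_pos: [0.5488, 0.0288, 0.0226]
wrist_force: [-0.2, -0.4, -0.1]
gripper_width: 0.351
time_s: 10.28
ee_pos: [0.5515, 0.0284, 0.0268]
ee_rot: [[-0.991, -0.132, -0.003], [-0.132, 0.991, -0.0], [0.003, 0.0, -1.0]]
wrist_force: [0.5, -0.1, -1.1]
gripper_width: 0.106
grip_force: 58.3
```

```bash
for i in 1 2 3; do python3 -m inch '{"translation":[[0.0005,0,0],[0.001,0,0]],"delta_rot":[[0,0,0],[0,0,0]],"fingers":[1,1]}' | grep -E "pos|wrist"; done; python3 -m inch '{"translation":[[0.0005,0,0],[0.001,0,0]],"delta_rot":[[0,0,0],[0,0,0]],"fingers":[1,1]}'| grep -E "pos|force"
```

```text
ee_pos: [0.5506, 0.0283, 0.0268]
wrist_force: [3.0, 0.7, -1.2]
ee_pos: [0.5498, 0.0282, 0.0269]
wrist_force: [5.9, 1.5, -3.1]
ee_pos: [0.5492, 0.0281, 0.0269]
wrist_force: [8.7, 1.1, -4.4]
ee_pos: [0.5486, 0.028, 0.027]
wrist_force: [10.7, 1.1, -5.3]
grip_force: 58.3
```

The tool is also lifting by 5 N, so I'm lowering slightly to level the pull.

```bash
python3 -m inch '{"translation":[[0,0,0.0006],[0,0,0.001]],"delta_rot":[[0,0,0],[0,0,0]],"fingers":[1,1]}'| grep -E "pos|force"
```

```text
ee_pos: [0.549, 0.0281, 0.0266]
wrist_force: [8.5, 3.3, -0.2]
grip_force: 59.0
```

```bash
python3 -m inch '{"translation":[[0.0004,0,0.0001],[0.0008,0,0.0003]],"delta_rot":[[0,0,0],[0,0,0]],"fingers":[1,1]}'| grep -E "pos|force"
python3 - <<'E'
from h import *
F=[]
for i in range(3): imaging.grab_frame("top"); F.append(telemetry.read_state()["wrist_force"])
print(np.round(F,1),np.mean(F,0))
E
```

```text
ee_pos: [0.5486, 0.028, 0.0266]
wrist_force: [11.4, 3.9, -0.7]
grip_force: 59.0
[[ 9.9  2.3 -0.5]
 [ 9.7  3.1  0.2]
 [10.   4.  -0.8]] [ 9.87478381  3.15536922 -0.36817493]
```

```bash
python3 -m inch '{"translation":[[0.0003,0.0003,0],[0.0003,0.0003,0],[0.0003,0.0003,0]],"delta_rot":[[0,0,0],[0,0,0],[0,0,0]],"fingers":[1,1,1]}'| grep -E "pos|force"; for i in 1 2; do python3 -m inch '{"translation":[[0,0,0],[0,0,0],[0,0,0]],"delta_rot":[[0,0,0],[0,0,0],[0,0,0]],"fingers":[1,1,1]}'| grep -E "pos|wrist"; done
```

```text
ee_pos: [0.5485, 0.028, 0.0266]
wrist_force: [9.8, 2.8, -1.2]
grip_force: 58.9
ee_pos: [0.5485, 0.0281, 0.0266]
wrist_force: [10.4, 2.3, -0.8]
ee_pos: [0.5485, 0.0281, 0.0267]
wrist_force: [10.8, 2.1, -1.3]
```

```bash
python3 -m inch '{"translation":[[0.0003,0,0.0002],[0.0003,0,0.0002],[0.0003,0,0.0002]],"delta_rot":[[0,0,0],[0,0,0],[0,0,0]],"fingers":[1,1,1]}'| grep -E "pos|wrist"; for i in 1 2; do python3 -m inch '{"translation":[[0,0,0],[0,0,0],[0,0,0]],"delta_rot":[[0,0,0],[0,0,0],[0,0,0]],"fingers":[1,1,1]}'| grep -E "pos|wrist"; done
```

```text
ee_pos: [0.5484, 0.028, 0.0266]
wrist_force: [11.3, 1.8, -1.6]
ee_pos: [0.5484, 0.028, 0.0266]
wrist_force: [10.8, 3.3, -0.3]
ee_pos: [0.5484, 0.028, 0.0266]
wrist_force: [11.7, 3.2, -0.6]
```

The right clip holds about 11 N, so it is the good one. I'll ease off, let go, and return to the left strip.

```bash
python3 -m inch '{"translation":[[-0.0015,0,0],[-0.003,0,0],[-0.0045,0,0],[-0.005,0,0],[-0.005,0,0]],"delta_rot":[[0,0,0],[0,0,0],[0,0,0],[0,0,0],[0,0,0]],"fingers":[1,1,1,1,1]}' | grep -E "pos|wrist"; python3 -m inch '{"translation":[[0,0,0],[0,0,0],[0,0,0],[0,0,-0.03],[0,0,-0.06],[0,0,-0.08],[0,0,-0.08]],"delta_rot":[[0,0,0],[0,0,0],[0,0,0],[0,0,0],[0,0,0],[0,0,0],[0,0,0]],"fingers":[0.5,0.2,0.2,0,0,0,0]}'| grep -E "pos|wrist|rot"
python3 - <<'E'
from h import *
print(shift([.5395,.1482,.107],np.radians(7.6)))
E
```

```text
ee_pos: [0.5512, 0.0284, 0.0264]
wrist_force: [-1.3, 0.9, 9.8]
ee_pos: [0.5521, 0.0285, 0.1066]
ee_rot: [[-0.991, -0.132, -0.001], [-0.132, 0.991, -0.001], [0.001, -0.001, -1.0]]
wrist_force: [0.1, 0.6, 0.2]
(array([-0.0033,  0.1203, -0.0005]), array([-0.0007, -0.0006, -0.0004]))
```

```bash
python3 -m inch '{"translation":[[-0.002,0.04,0],[-0.003,0.08,0],[-0.0033,0.1203,0],[-0.0033,0.1203,0.03],[-0.0033,0.1203,0.06],[-0.0033,0.1203,0.0795],[-0.0033,0.1203,0.0795]],"delta_rot":[[0,0,0],[0,0,0],[0,0,0],[0,0,0],[0,0,0],[0,0,0],[0,0,0]],"fingers":[0,0,0,0,0,0.3,0.3]}'|grep -E "pos|wrist|width";  python3 -m inch '{"translation":[[0,0,0],[0,0,0],[0,0,0],[0,0,0],[0,0,-0.0005],[0,0,-0.001]],"delta_rot":[[0,0,0],[0,0,0],[0,0,0],[0,0,0],[0,0,0],[0,0,0]],"fingers":[0.5,0.6,0.7,0.8,1,1]}' 60; python3 -m inch '{"translation":[[0.001,0,0],[0.002,0,0],[0.003,0,0],[0.004,0,0],[0.005,0,0],[0.006,0,0],[0.007,0,0],[0.008,0,0],[0.009,0,0],[0.010,0,0]],"delta_rot":[[0,0,0],[0,0,0],[0,0,0],[0,0,0],[0,0,0],[0,0,0],[0,0,0],[0,0,0],[0,0,0],[0,0,0]],"fingers":[1,1,1,1,1,1,1,1,1,1]}'
```

```text
ee_pos: [0.5366, 0.1482, 0.0236]
wrist_force: [0.5, 0.7, 1.5]
gripper_width: 0.345
time_s: 17.3
ee_pos: [0.5384, 0.1483, 0.0268]
ee_rot: [[-0.991, -0.132, -0.003], [-0.132, 0.991, -0.0], [0.003, 0.0, -1.0]]
wrist_force: [1.5, -0.1, -1.9]
gripper_width: 0.109
grip_force: 58.3
time_s: 18.55
ee_pos: [0.5285, 0.147, 0.0269]
ee_rot: [[-0.991, -0.132, -0.003], [-0.132, 0.991, -0.0], [0.003, 0.0, -1.0]]
wrist_force: [2.9, 0.9, -0.9]
gripper_width: 0.107
grip_force: 58.4
```

```bash
python3 -m inch '{"translation":[[0.002,0,0],[0.004,0,0],[0.006,0,0],[0.008,0,0],[0.010,0,0],[0.013,0,0],[0.016,0,0],[0.020,0,0],[0.024,0,0],[0.029,0,0],[0.034,0,0],[0.034,0,0]],"delta_rot":[[0,0,0],[0,0,0],[0,0,0],[0,0,0],[0,0,0],[0,0,0],[0,0,0],[0,0,0],[0,0,0],[0,0,0],[0,0,0],[0,0,0]],"fingers":[1,1,1,1,1,1,1,1,1,1,1,1]}'; python3 -m inch '{"translation":[[0.01,0,0],[0.02,0,0],[0.03,0,0],[0.04,0,0],[0.05,0,0],[0.05,0,0]],"delta_rot":[[0,0,0],[0,0,0],[0,0,0],[0,0,0],[0,0,0],[0,0,0]],"fingers":[1,1,1,1,1,1]}'
python3 - <<'E'
from h import *
g,q=grab("scene")
cv2.imwrite("pics/f.png",cv2.resize(q[170:310,190:350],None,fx=4,fy=4))
print(shift([.445,.085,.06]))
E
```

```text
time_s: 20.05
ee_pos: [0.4942, 0.1425, 0.0268]
ee_rot: [[-0.991, -0.132, -0.003], [-0.132, 0.991, -0.0], [0.003, 0.0, -1.0]]
wrist_force: [0.3, 0.3, -0.8]
gripper_width: 0.105
grip_force: 58.5
time_s: 20.8
ee_pos: [0.4446, 0.1359, 0.0271]
ee_rot: [[-0.991, -0.132, -0.003], [-0.132, 0.991, -0.0], [0.003, 0.0, -1.0]]
wrist_force: [-0.1, -0.5, 0.2]
gripper_width: 0.105
grip_force: 58.5
(array([ 0.0069, -0.0505, -0.0328]), None)
```

View pics/f.png

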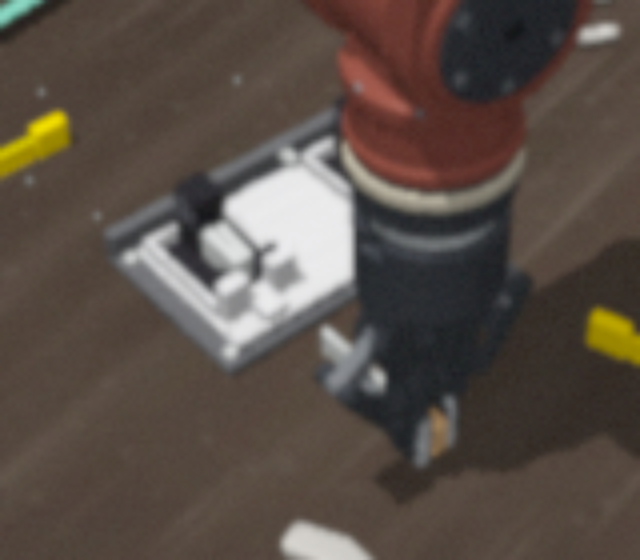

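The strip is out. Its tab is at (437,432), its blade end at (330,345) is clear of the tester, and the wrench is at (300,540). I'll shift it sideways and set it down.

```bash
python3 -m inch '{"translation":[[0,-0.017,0],[0,-0.034,0],[0,-0.05,0],[0,-0.05,0.008],[0,-0.05,0.014],[0,-0.05,0.0165],[0,-0.05,0.0165]],"delta_rot":[[0,0,0],[0,0,0],[0,0,0],[0,0,0],[0,0,0],[0,0,0],[0,0,0]],"fingers":[1,1,1,1,1,1,1]}'; python3 -m inch '{"translation":[[0,0,0],[0,0,0],[0,0,0],[0,0,0],[0,0,-0.04],[0,0,-0.1],[0,0,-0.14],[0,0,-0.14]],"delta_rot":[[0,0,0],[0,0,0],[0,0,0],[0,0,0],[0,0,0],[0,0,0],[0,0,0],[0,0,0]],"fingers":[0.6,0.4,0.2,0,0,0,0,0]}'
python3 - <<'E'
from h import *
y=np.radians(7.6)
print(shift([.645,.162,.15],y))
E
```

```text
time_s: 21.72
ee_pos: [0.4514, 0.0868, 0.0102]
ee_rot: [[-0.991, -0.132, -0.004], [-0.132, 0.991, -0.0], [0.004, 0.0, -1.0]]
wrist_force: [-0.5, -0.1, 0.4]
gripper_width: 0.103
grip_force: 58.5
time_s: 22.72
ee_pos: [0.4542, 0.0862, 0.1542]
ee_rot: [[-0.991, -0.132, 0.003], [-0.132, 0.991, -0.001], [-0.003, -0.001, -1.0]]
wrist_force: [0.3, 0.9, -0.1]
gripper_width: 0.497
grip_force: 0.0
(array([-0.1991,  0.05  ,  0.0047]), array([-0.0013,  0.0029, -0.0005]))
```

Run:
```python
from h import *
f,p=grab("top");g,q=grab("scene")
print(ray(g,190+202/4-.4,170+184/4-.4,.07), ray(g,190+200/4-.4,170+192/4-.4,.062))
a=cv2.resize(p[170:280,225:325],(400,440),interpolation=cv2.INTER_CUBIC);b=cv2.resize(q[195:305,215:315],(400,440),interpolation=cv2.INTER_CUBIC)
cv2.imwrite("pics/g.png",np.hstack([a,b]))
```

```text
[0.63921408 0.15872253 0.07      ] [0.64182496 0.15919903 0.062     ]
```

View pics/g.png

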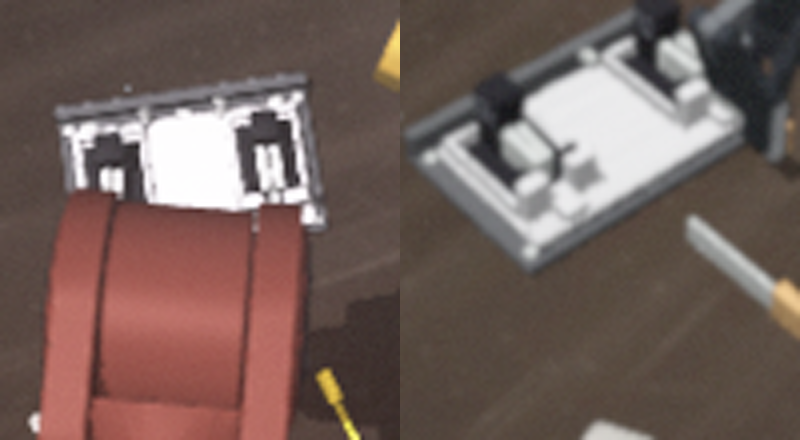

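The strip rests on the table with its blade tip at (690,225) in the right half, clear of the tester. The weak clip's block top is at (500,83) right and (112,142) left, which puts it at about (0.642, 0.1615).

```bash
python3 -m inch '{"translation":[[-0.05,0.013,0],[-0.1,0.026,0],[-0.15,0.039,0],[-0.196,0.05,0],[-0.196,0.05,0.04],[-0.196,0.05,0.08],[-0.196,0.05,0.109],[-0.196,0.05,0.109]],"delta_rot":[[0,0,0],[0,0.003,0],[0,0.003,0],[0,0.003,0],[0,0.003,0],[0,0.003,0],[0,0.003,0],[0,0.003,0]],"fingers":[0,0,0,0,0,0,0,0]}';  python3 -m inch '{"translation":[[0,0,0],[0,0,0],[0,0,0],[0,0,0],[0,0,0],[0,0,0]],"delta_rot":[[0,0,0],[0,0,0],[0,0,0],[0,0,0],[0,0,0],[0,0,0]],"fingers":[0.2,0.4,0.5,0.6,1,1]}' 70
```

```text
time_s: 23.82
ee_pos: [0.6372, 0.1617, 0.0371]
ee_rot: [[-0.991, -0.132, -0.011], [-0.132, 0.991, -0.001], [0.011, 0.001, -1.0]]
wrist_force: [-0.6, -0.4, 1.1]
gripper_width: 0.499
grip_force: 0.0
time_s: 24.58
ee_pos: [0.6396, 0.1618, 0.0412]
ee_rot: [[-0.991, -0.132, -0.006], [-0.132, 0.991, -0.001], [0.006, 0.0, -1.0]]
wrist_force: [-0.2, -1.4, 0.3]
gripper_width: 0.248
grip_force: 68.4
```

```bash
python3 -m inch '{"translation":[[0,0,-0.004],[0,0,-0.01],[0,0,-0.02],[0,0,-0.04],[0,0,-0.07],[0,0,-0.1],[0,0,-0.12],[0,0,-0.12]],"delta_rot":[[0,0,0],[0,0,0],[0,0,0],[0,0,0],[0,0,0],[0,0,0],[0,0,0],[0,0,0]],"fingers":[1,1,1,1,1,1,1,1]}'; python3 -m inch '{"translation":[[0.01,-0.03,0],[0.023,-0.07,0],[0.037,-0.11,0],[0.05,-0.15,0],[0.063,-0.19,0],[0.077,-0.23,0],[0.09,-0.27,0],[0.103,-0.31,0],[0.116,-0.35,0],[0.125,-0.375,0],[0.1294,-0.388,0],[0.1294,-0.388,0]],"delta_rot":[[0,0,0],[0,0,0],[0,0,0],[0,0,0],[0,0,0],[0,0,0],[0,0,0],[0,0,0],[0,0,0],[0,0,0],[0,0,0],[0,0,0]],"fingers":[1,1,1,1,1,1,1,1,1,1,1,1]}'
python3 - <<'E'
from h import *
f,p=grab("top");g,q=grab("scene")
cv2.imwrite("pics/i.png",np.hstack([cv2.resize(p[170:290,230:430],None,fx=2,fy=2),cv2.resize(q[150:270,210:410],None,fx=2,fy=2)]))
print(shift([.563,-.24,.1]))
E
```

```text
time_s: 25.58
ee_pos: [0.6414, 0.162, 0.1634]
ee_rot: [[-0.991, -0.132, -0.002], [-0.132, 0.991, -0.001], [0.002, -0.0, -1.0]]
wrist_force: [-0.5, -0.1, -3.1]
gripper_width: 0.248
grip_force: 68.5
time_s: 27.08
ee_pos: [0.5627, -0.2399, 0.1609]
ee_rot: [[-0.991, -0.131, -0.007], [-0.131, 0.991, 0.0], [0.007, 0.001, -1.0]]
wrist_force: [-0.1, 0.2, -1.8]
gripper_width: 0.251
grip_force: 68.8
(array([-0.0001, -0.0012,  0.0614]), None)
```

View pics/i.png

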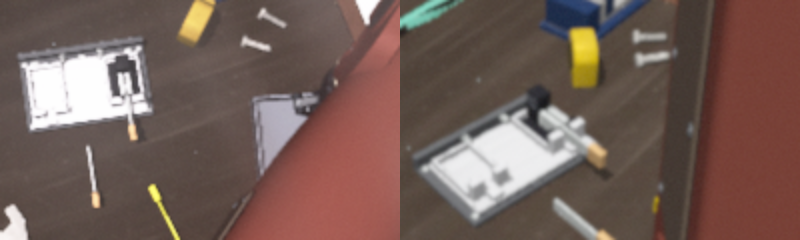

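The left pocket is empty and the clip is held over the tray. The good strip at (130,130) is still in its jaws, and the slipped strip lies at (93,180). Lowering now.

```bash
python3 -m inch '{"translation":[[0,0,0.03],[0,0,0.06],[0,0,0.085],[0,0,0.105],[0,0,0.118],[0,0,0.122],[0,0,0.122]],"delta_rot":[[0,0.005,0],[0,0.005,0],[0,0.005,0],[0,0.005,0],[0,0.005,0],[0,0.005,0],[0,0.005,0]],"fingers":[1,1,1,1,1,1,1]}'; for i in 1 2 3; do python3 -m inch '{"translation":[[0,0,0.0015],[0,0,0.003]],"delta_rot":[[0,0,0],[0,0,0]],"fingers":[1,1]}'|grep -E "pos|wrist"; done
```

```text
time_s: 28.05
ee_pos: [0.5627, -0.24, 0.0402]
ee_rot: [[-0.991, -0.132, -0.01], [-0.132, 0.991, -0.002], [0.01, -0.0, -1.0]]
wrist_force: [-0.0, -0.3, -1.9]
gripper_width: 0.25
grip_force: 68.9
ee_pos: [0.5627, -0.2402, 0.0373]
wrist_force: [-0.1, 0.4, -2.7]
ee_pos: [0.5623, -0.2399, 0.0337]
wrist_force: [0.3, -0.5, -2.5]
ee_pos: [0.5623, -0.2399, 0.0306]
wrist_force: [0.8, -0.3, -1.6]
```

```bash
for i in 1 2 3 4; do python3 -m inch '{"translation":[[0,0,0.0006],[0,0,0.0012]],"delta_rot":[[0,0,0],[0,0,0]],"fingers":[1,1]}'|grep -E "pos|wrist"; done
```

```text
ee_pos: [0.5623, -0.2399, 0.0295]
wrist_force: [0.3, -0.4, -1.7]
ee_pos: [0.5622, -0.2399, 0.0283]
wrist_force: [0.3, 0.1, -2.0]
ee_pos: [0.5622, -0.2399, 0.0272]
wrist_force: [-1.2, 1.8, 4.9]
ee_pos: [0.5623, -0.2399, 0.0271]
wrist_force: [-5.1, 3.3, 13.8]
```

Contact at 0.027, as predicted. I'll back off a little and release.

```bash
python3 -m inch '{"translation":[[0,0,-0.0012],[0,0,-0.0016],[0,0,-0.0016],[0,0,-0.0016],[0,0,-0.0016],[0,0,-0.0016]],"delta_rot":[[0,0,0],[0,0,0],[0,0,0],[0,0,0],[0,0,0],[0,0,0]],"fingers":[1,1,0.3,0.1,0.1,0.1]}'; python3 -m inch '{"translation":[[0,0,-0.02],[0,0,-0.06],[0,0,-0.11],[0,0,-0.16],[0,0,-0.2],[0,0,-0.2],[0,-0.05,-0.2],[0,-0.1,-0.2],[0.03,-0.15,-0.2],[0.06,-0.2,-0.2],[0.06,-0.2,-0.2]],"delta_rot":[[0,0,0],[0,0,0],[0,0,0],[0,0,0],[0,0,0],[0,0,0],[0,0,0],[0,0,0],[0,0,0],[0,0,0],[0,0,0]],"fingers":[0.1,0.1,0.1,0.1,0.1,0.1,0.1,0.1,0.1,0.1,0.1]}'
python3 - <<'E'
from h import *
f,p=grab("top");g,q=grab("scene")
cv2.imwrite("pics/j.png",np.hstack([cv2.resize(p[150:350,160:420],(520,400))[:, :],cv2.resize(q[140:340,140:280],(280,400))]))
E
```

```text
time_s: 30.55
ee_pos: [0.5623, -0.2399, 0.0276]
ee_rot: [[-0.991, -0.132, -0.011], [-0.132, 0.991, -0.001], [0.011, 0.0, -1.0]]
wrist_force: [-0.5, 0.2, -0.8]
gripper_width: 0.446
grip_force: 0.0
time_s: 31.92
ee_pos: [0.5288, -0.4493, 0.2272]
ee_rot: [[-0.992, -0.127, -0.012], [-0.127, 0.992, -0.001], [0.012, 0.001, -1.0]]
wrist_force: [0.4, 0.7, 1.6]
gripper_width: 0.45
grip_force: 0.0
```

View pics/j.png

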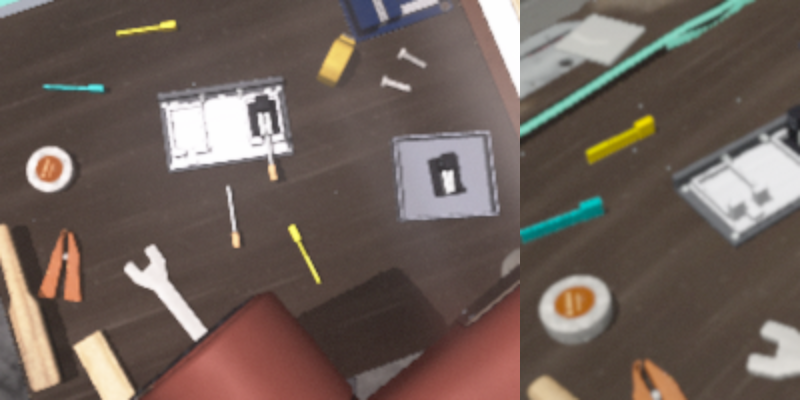

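The final picture shows:
- The weak clip is upright in the tray at (447,175).
- The slipped strip is on the table at (233,215), clear of the tester.
- The good clip and its strip are in place at (267,135).
- The nearby objects have not moved.

I'm checking that the arm touches nothing, then handing in.

```bash
python3 -m inch '{"translation":[[0,0,-0.01],[0,0,-0.01],[0,0,-0.01],[0,0,-0.01]],"delta_rot":[[0,0,0],[0,0,0],[0,0,0],[0,0,0]],"fingers":[0,0,0,0]}'|grep -E "pos|wrist|time"; python3 -c "
from workcell import workorder
print(workorder.hand_in())"
```

```text
time_s: 32.52
ee_pos: [0.5316, -0.4454, 0.238]
wrist_force: [-0.4, 0.3, -1.0]
the job is handed in; nothing more can be done
None
```

The job is handed in at 32.5 s: the left clip slipped at about 4 N and now stands upright in the grey tray with its strip on the table clear of the tester, while the right clip held about 11 N and is still in the tester with its strip in its jaws.

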